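# Load the slide holder under the imager's stage clip

### The arm

A 7-joint arm with a two-finger parallel gripper is mounted at the origin on the work surface. World frame = base frame: x ahead of the robot, y to its left, z up, the work surface at z = 0. Lengths are in m, angles in degrees, forces in N, time in s.
With the tool pointing down it reaches from about 0.4 to 0.85 m from the base axis. Payload 6.9 kg.
Tool frame: the origin (TCP) lies between the finger pads; the fingertips stand ahead of it and the grasp point (between the pads) lies 5 mm behind it (tcp_to_tips is the x of the fingertips in the tool frame, in m); x points along the fingers, z is the direction in which the jaws open and shut, and the axes are right-handed (so a half turn about x gives the same grasp; the last joint's range is limited). The gripper opens to 85 mm and grips with 20 to 120 N. Pads are 22 mm wide; open, the fingers measure 114 mm over their backs; the gripper's body (76 mm by 85 mm) begins 54 mm behind the grasp point. The pads swing forward as they close: fully open they stand 13 mm farther back than shut.
Start: joints at [70.159, 29.078, -13.613, 85.955, 7.202, 65.827, -8.869], TCP at [0.273, -0.562, 0.245] pointing down, gripper open.
Joint ranges: [-176.47, 176.47], [-13.61, 117.27], [-81.72, 77.17], [0.22, 143.17], [-87.28, 267.28], [10, 112.55], [-165.47, 165.47]. Speed limits (degrees/s): [136.94, 136.94, 180, 180, 180, 180, 180].

### API

Orientations are given as a 3x3 rotation matrix whose columns are the frame's x, y, z axes.
In Python, from cell import read_state, get_image, job_done, tcp_to_tips gives the robot as it stands.
- The arm moves only by the shell command python3 -m crank 'ROWS' [FORCE]. ROWS is JSON, a list of rows, each a list of 3 entries, a list of its own where there are three numbers: the finger opening in mm, from 0 to 85.4, then the shift along the tool's x, y, z normalised to -1 to 1, where 1 is 0.2 m, then the turn about the tool's x normalised to -1 to 1, where 1 is 2 rad. A call has 1 to 12 rows; each row is the pose to reach, as a shift and turn from the pose commanded when the call began, along the tool's axes at that moment; what a row does not reach only later rows make up. A row lasts 1/10 s, in which the tool goes at most 50 mm and 8.59 degrees, less where a joint would pass 70% of its speed; a pose out of reach is approached as far as the arm can. A call with a number of a shift or a turn outside -1 to 1 is refused whole. A call with a gripper value outside its range is refused whole. The fingers move at their own pace and stop on an object; FORCE is the grip in N (left out, the last holds). Time passes only in rows, so rows that repeat a pose let the fingers close. It gives the time, the measured TCP pose, the force and the opening at its end, in the units of the state.
- read_state(): the state, without advancing time (a new reading comes with each control period).
- get_image(name): name is "scene" or "top" or "wrist"; returns a dict with "frame" (420x560x3 uint8, red, green, blue), "range_z" (420x560 float32, m along the optical axis (not along the pixel's ray), 0 where there is no reading), "camera_matrix" (3x3 intrinsics, pixels), "D" ([k1, k2, p1, p2, k3] as OpenCV has them; the pictures are not rectified), "world_to_cam" (4x4, takes a point from world to camera coordinates). Camera axes: x right, y down, z forward; pixel columns grow to the right and rows downward; lengths in m; the calibration is good to about 2 mm. A picture is of the moment at which its call begins.
- job_done(): hands the job in, once; it reports no verdict.
The state is a dict: "clock": time; "qpos": joint angles; "qd": joint speeds; "joint_efforts": joint torques, N m; "tcp_pos": TCP position; "tool_rot": TCP orientation; "ft_force": force on the tool from outside, world axes, zero at the start; "moment": the same for the moment, N m; "opening": finger opening in m.
Only numpy, scipy, OpenCV 4.12 (cv2) and the standard library are available. Lean on these libraries where they do the work, as an engineer would, in place of code of your own. Each camera call takes 0.05 s, during which the arm holds its last target.

### The job

Load the blue slide holder into the low slide imager: with one fingertip press the clip's orange bar down and keep it down, while the other fingertip pushes the holder by its raised lip along its guides, beneath the lifted clip nose, until it is fully home against the end stop. Only then let the bar up, so that the clip clamps the holder, and move away. Just push: do not lift or tip the holder, and leave the flask, the bottle and the slide box where they are.

Things in the scene. Friction and masses are not known exactly. Their poses are not given: they have to be found in the camera images.
- imager: Low white slide imager with a grey deck, fixed on the bench; flat deck top at z = 60 mm. Origin on the bench under the centre of the holder's home place; x is the push direction, y to the left, z up. Deck: x -145 to +105, y -85 to +105 mm. Two black guide rails 5 mm high along x, inner faces at y = -33.5 and +33.5 mm, x -110 to +48. The clip is left of the left rail.
- end_stop (a point): Middle of the top edge of the end stop's face on the deck, at imager x = +48 mm, y = 0; the stop is 6 mm high. The holder is home when its front edge rests against this face.
- holder: Blue loose slide holder, about 0.12 kg, on the deck between the rails: plate 96 (x) x 64 (y) x 6 mm with a glass slide; origin at the centre of its underside, axes as the imager's. On its rear (-x) edge stands a lip 8 mm thick, 64 wide, 22 high over the deck; front edge 48 mm ahead of the origin. Home is x = 0, y = 0, z = 60 mm in the imager's frame; it starts 30 to 44 mm short.
- push_face (a point): Centre of the rear face of the holder's lip, which is pushed towards +x of the imager; 11 mm above the holder's underside, face 64 mm wide and 22 mm high.
- clip (a joint): Spring clip, a rocker on a pin along imager x (y +40, z +72 mm). Rad: 0 at rest, nose 2 mm over the deck, blocking the holder; 0.42 bar fully down (solid stop). Pressing the bar on its left lifts the nose on its right, clear of the holder from about 0.25. It springs back; about 2 N on the bar starts it, 8 to 10 N hold it at the stop. Let go with the holder beneath, it rests at about 0.14.
- press_pad (a point): Centre of the top of the clip's orange bar, 105 mm long (imager x -125 to -20 mm), 24 mm wide: a fingertip can slide along it. At rest it slopes up to the left by 0.42 rad, centre at imager y +71, z +80 mm; fully down it is level, y +60 to +84, top at z +67 mm, 15 mm below the top of the holder's lip. Its middle line is 72 mm left of the lip's middle.
- nose (a point): Middle of the underside of the clip's steel nose, which is 20 mm long in x (imager x +24 to +44 mm) and 10 mm wide (y +5 to +15 mm).
- flask: Bystander: pink cell culture flask lying flat, 101 mm with its orange screw cap, 52 mm wide, 28 mm high; origin under its middle, cap towards its +x. Stands on the bench beside the imager.
- stain: Bystander: amber glass bottle with black cap, 44 mm diameter, 85 mm high, standing on the bench; origin at the centre of its underside.
- slidebox: Bystander: closed green slide box, 85 x 95 x 32 mm, on the bench; origin at the centre of its underside.
Not all that is in view belongs to the job. Of the things like the holder, leave any that is red; of the rest the larger one is meant.

How it is judged:
By the outcome, as a careful person would: the job done as asked, in the order asked, and still so for the second after the job is handed in, with the robot touching nothing.
It also fails if it takes over 42 s, if anything falls off the work surface, if the arm or the gripper's body presses on something with over 40 N, if the wrist force passes 120 N, or if a joint passes its speed limit or range.

## Working session

There is one attempt and no reset: what is moved stays moved. The work goes in short steps, Python scripts to look and compute and a shell command to move; the robot and the scene stay as the last step left them, time stands still between calls to the robot, and variables do not carry over. Pictures are saved under pics/ and viewed, and the job is handed in when it is done.

```bash
ls; mkdir -p pics; cat > h.py <<'E'
import numpy as np,cv2
from cell import *
def snap(n,tag):
    d=get_image(n); cv2.imwrite(f'pics/{tag}.png',d['frame'][:,:,::-1]); np.savez(f'{tag}.npz',**d); return d
def load(t): return dict(np.load(f'{t}.npz'))
def ray(d,uv,z):
    p=cv2.undistortPoints(np.array(uv,float).reshape(-1,1,2),d['camera_matrix'],d['D']).reshape(-1,2)
    T=np.linalg.inv(d['world_to_cam']); o=T[:3,3]; r=np.c_[p,np.ones(len(p))]@T[:3,:3].T
    z=np.broadcast_to(z,len(p)); return o+r*((z-o[2])/r[:,2])[:,None]
def depthpt(d,uv):
    uv=np.array(uv).reshape(-1,2); p=cv2.undistortPoints(uv.astype(float).reshape(-1,1,2),d['camera_matrix'],d['D']).reshape(-1,2)
    Z=d['range_z'][uv[:,1].astype(int),uv[:,0].astype(int)]; c=np.c_[p,np.ones(len(p))]*Z[:,None]
    T=np.linalg.inv(d['world_to_cam']); return c@T[:3,:3].T+T[:3,3]
def proj(d,P):
    W=d['world_to_cam']; r,_=cv2.Rodrigues(W[:3,:3]); return cv2.projectPoints(np.array(P,float).reshape(-1,3),r,W[:3,3],d['camera_matrix'],d['D'])[0].reshape(-1,2)
E
python3 - <<'E'
from h import *
np.set_printoptions(precision=4,suppress=True)
print(tcp_to_tips,read_state())
for n in('scene','top','wrist'): snap(n,n+'0')
E
```

```text
pics
0.014 {'clock': 0.0, 'qpos': array([ 70.1597,  29.1255, -13.6087,  86.0076,   7.201 ,  65.8257,
        -8.8687]), 'qd': array([-0.0601, -0.0449, -0.0959,  0.0318,  0.0283,  0.0747, -0.0119]), 'joint_efforts': array([  0.0006, -62.0596,  -2.1867, -24.9659,   0.0126,   0.0119,
        -0.    ]), 'tcp_pos': array([ 0.2726, -0.5619,  0.2444]), 'tool_rot': array([[-0.0008,  0.8997,  0.4366],
       [ 0.0016,  0.4366, -0.8997],
       [-1.    , -0.    , -0.0017]]), 'ft_force': array([-0.0217,  0.469 ,  0.4024]), 'moment': array([-0.0683, -0.0103,  0.0148]), 'opening': 0.08502589805284198}
```

View pics/scene0.png

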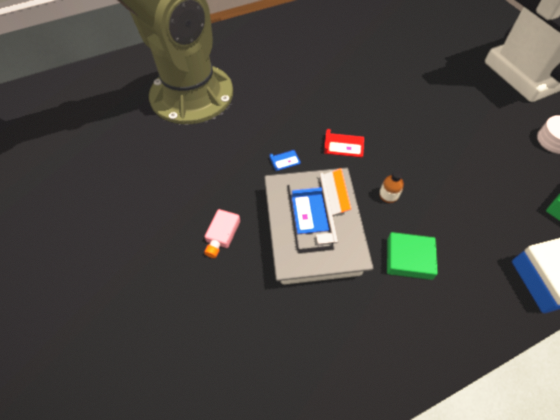

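View pics/top0.png

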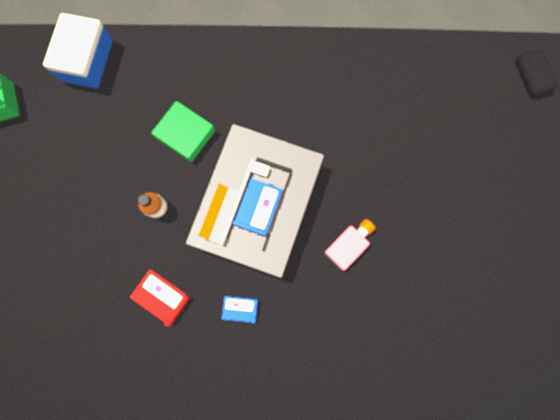

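View pics/wrist0.png

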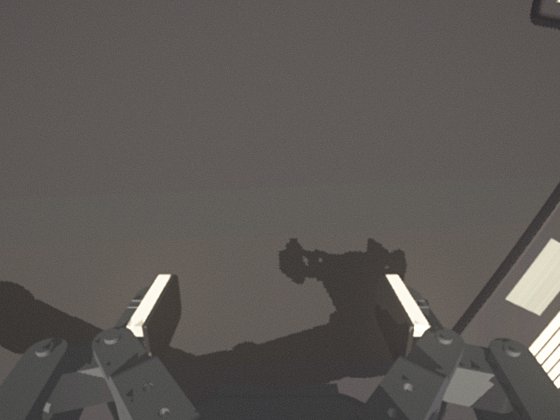

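The top view shows the deck with its corners near (234,125), (323,153), (281,275) and (188,244). The blue holder is at (260,208) and the orange bar at (214,213), with +x pointing up in the image. The small blue and red holders on the bench are decoys.

```bash
cat > m.py <<'E'
from h import *
np.set_printoptions(precision=4,suppress=True)
def pts(d):
    v,u=np.mgrid[0:420,0:560]; uv=np.c_[u.ravel(),v.ravel()]
    return uv,depthpt(d,uv).reshape(420,560,3)
def deck(tag):
    d=load(tag); uv,P=pts(d); hsv=cv2.cvtColor(d['frame'],cv2.COLOR_RGB2HSV)
    m=((P[...,2]>.045)&(P[...,2]<.1)&(d['range_z']>0)).astype(np.uint8)
    n,l,st,c=cv2.connectedComponentsWithStats(m); k=1+np.argmax(st[1:,4]); 
    mm=(l==k)&(abs(P[...,2]-.06)<.006)
    print(tag,'deck z med',np.median(P[mm][:,2]))
    cs,_=cv2.findContours(((l==k)*1).astype(np.uint8),cv2.RETR_EXTERNAL,cv2.CHAIN_APPROX_NONE)
    q=max(cs,key=cv2.contourArea)[:,0].astype(float)
    W=ray(d,q,.06)
    r=cv2.minAreaRect((W[:,:2]*1000).astype(np.float32)); print('rect',r); print(cv2.boxPoints(r))
    for nm,lo,hi in(('blue',(100,120,60),(130,255,255)),('orange',(8,150,120),(22,255,255))):
        b=cv2.inRange(hsv,lo,hi); b[l!=k]=0
        pp=P[b>0]; print(nm,b.sum()//255,pp.mean(0),np.percentile(pp[:,2],[5,50,95]))
        np.save(f'{tag}_{nm}.npy',pp)
deck('top0');deck('scene0')
E
python3 m.py
```

```text
top0 deck z med 0.06015480837027137
rect ((544.7343139648438, 102.28146362304688), (189.75340270996094, 249.51303100585938), 70.99002075195312)
[[395.8773  53.2165]
 [631.7823 -28.0581]
 [693.5913 151.3465]
 [457.6863 232.6211]]
blue 992 [0.5277 0.1071 0.0683] [0.0633 0.0662 0.0827]
orange 524 [0.5157 0.179  0.0813] [0.0771 0.0812 0.0854]
scene0 deck z med 0.06012656043425496
rect ((548.5454711914062, 101.29766845703125), (189.6837158203125, 252.05166625976562), 71.02650451660156)
[[398.5307  52.5835]
 [636.8882 -29.3662]
 [698.5602 150.0118]
 [460.2028 231.9615]]
blue 879 [0.5279 0.1049 0.0683] [0.063  0.0662 0.082 ]
orange 375 [0.5185 0.1783 0.0809] [0.0768 0.0811 0.0849]
```

```bash
cat > im.py <<'E'
from m import *
E
python3 - <<'E'
from h import *
np.set_printoptions(precision=4,suppress=True)
a=np.radians(-19.0); X=np.array([np.cos(a),np.sin(a)]);Y=np.array([-X[1],X[0]])
O=np.array([.5462,.1018])+.02*X-.01*Y; print('O',O)
for t in('top0','scene0'):
    for n in('blue','orange'):
        p=np.load(f'{t}_{n}.npy'); q=np.c_[(p[:,:2]-O)@X,(p[:,:2]-O)@Y,p[:,2]]*1000
        print(t,n,np.percentile(q,[1,5,50,95,99],axis=0).round(1).tolist())
        if n=='blue':
            l=q[q[:,2]>78]; print(' lip',len(l),l.min(0),l.max(0),l.mean(0))
            l=q[(q[:,2]<70)]; print(' plate',np.percentile(l,[1,99],axis=0))
E
sed -i 's/^deck.*//' m.py
python3 - <<'E'
from h import *
for t,c in(('top0',(170,110,340,290)),('scene0',(250,150,390,290))):
    f=load(t)['frame'][c[1]:c[3],c[0]:c[2],::-1]; cv2.imwrite(f'pics/{t}c.png',cv2.resize(f,None,fx=3.2,fy=3.2,interpolation=cv2.INTER_CUBIC))
E
```

```text
O [0.5619 0.0858]
top0 blue [[-84.3, -31.5, 60.5], [-82.4, -30.4, 63.3], [-39.6, 14.2, 66.2], [7.4, 32.0, 82.7], [9.6, 34.0, 83.9]]
 lip 150 [-84.6115 -31.2185  78.6963] [-76.3478  32.4152  84.7895] [-80.5676  -0.6303  82.0372]
 plate [[-74.2457 -31.5293  60.1633]
 [  9.7439  34.052   68.9896]]
top0 orange [[-123.8, 64.9, 75.9], [-119.9, 65.6, 77.1], [-74.3, 72.9, 81.2], [-27.4, 80.7, 85.4], [-23.4, 81.4, 86.6]]
scene0 blue [[-81.8, -31.8, 59.5], [-78.6, -30.6, 63.0], [-39.5, 12.0, 66.2], [10.7, 31.5, 82.0], [13.0, 34.0, 83.2]]
 lip 115 [-83.0821 -30.9693  78.0678] [-73.1977  31.3967  84.8718] [-77.6323  -0.0087  81.4668]
 plate [[-75.8391 -31.9909  59.3518]
 [ 13.095   34.0432  69.0699]]
scene0 orange [[-128.0, 64.8, 72.2], [-119.3, 65.4, 76.8], [-69.7, 73.4, 81.1], [-24.9, 81.3, 84.9], [-21.2, 82.2, 85.8]]
```

View pics/top0c.png

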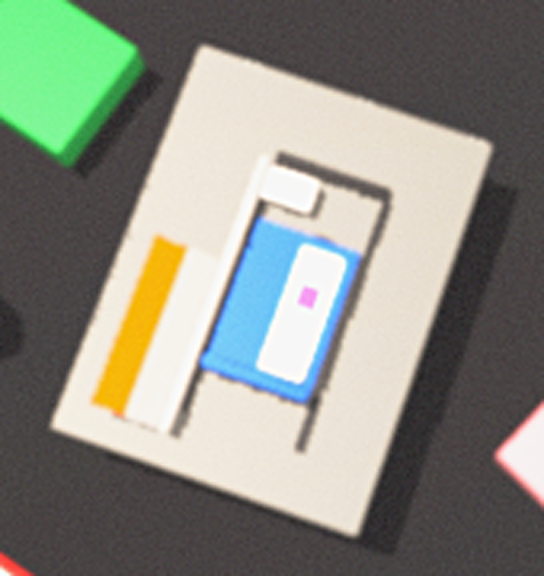

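View pics/scene0c.png

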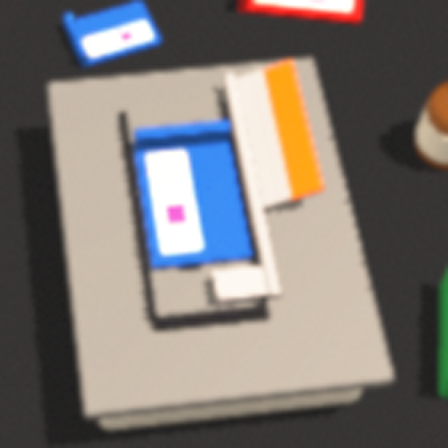

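Both views agree. Holder x is about -36 mm, with its lip's rear face at about -83. I'm moving above the imager with the opening at 66 mm: the left finger goes over the bar and the right one behind the lip.

```bash
python3 -m crank '[[66,[0,0.25,-0.16],0],[66,[0,0.5,-0.32],0],[66,[0,0.75,-0.48],0],[66,[0,0.976,-0.638],0],[66,[0,0.976,-0.638],0],[66,[0,0.976,-0.638],0]]' 40
python3 -m crank '[[66,[0,0.2,-0.24],0],[66,[0,0.4,-0.48],0],[66,[0,0.6,-0.71],0],[66,[0,0.794,-0.949],0],[66,[0,0.794,-0.949],0],[66,[0,0.794,-0.949],0],[66,[0,0.794,-0.949],0]]'
python3 -m crank '[[66,[0,0.12,-0.19],0.07],[66,[0,0.24,-0.38],0.14],[66,[0,0.36,-0.57],0.21],[66,[0,0.483,-0.766],0.28],[66,[0,0.483,-0.766],0.35],[66,[0,0.483,-0.766],0.392],[66,[0,0.483,-0.766],0.392],[66,[0,0.483,-0.766],0.392]]'
cat > st.py <<'E'
from h import *
np.set_printoptions(precision=4,suppress=True)
a=np.radians(-19.0); X=np.array([np.cos(a),np.sin(a)]);Y=np.array([-X[1],X[0]]); O=np.array([.5619,.0858])
def im(p): p=np.atleast_2d(p); return np.c_[(p[:,:2]-O)@X,(p[:,:2]-O)@Y,p[:,2]]*1000
def wo(q): q=np.atleast_2d(q)/1000; return np.c_[O+q[:,:1]*X+q[:,1:2]*Y,q[:,2]]
def st():
    s=read_state(); print('t',s['clock'],'tcp im',im(s['tcp_pos'])[0],'F im',[s['ft_force'][:2]@X,s['ft_force'][:2]@Y,s['ft_force'][2]],'open',s['opening']); 
    print('tool y ang',np.degrees(np.arctan2(s['tool_rot'][1,1],s['tool_rot'][0,1])),'x',s['tool_rot'][:,0]); return s
E
python3 -c "
from st import *
st()"
```

```text
clock: 0.75
tcp_pos: [0.3961, -0.3569, 0.2456]
tool_rot: [[0.002, 0.896, 0.444], [0.002, 0.444, -0.896], [-1.0, 0.002, -0.001]]
ft_force: [0.1, 0.3, -0.2]
opening: 0.0662
clock: 1.45
tcp_pos: [0.4529, -0.1218, 0.2453]
tool_rot: [[-0.0, 0.899, 0.439], [-0.0, 0.439, -0.899], [-1.0, -0.0, 0.0]]
ft_force: [-0.2, -0.8, 0.3]
opening: 0.0658
clock: 2.25
tcp_pos: [0.473, 0.056, 0.2451]
tool_rot: [[-0.0, 0.946, -0.326], [-0.001, -0.326, -0.946], [-1.0, -0.0, 0.001]]
ft_force: [0.4, 0.7, -0.7]
opening: 0.0654
t 2.25 tcp im [-74.3808 -57.0877 245.0884] F im [np.float64(0.15692310692602454), np.float64(0.8182003985725446), np.float64(-0.675966038075804)] open 0.06541054237276481
tool y ang -18.997640370760035 x [-0.0004 -0.0008 -1.    ]
```

```bash
python3 -m crank '[[66,[0,-0.069,-0.225],0],[66,[0,-0.138,-0.45],0],[66,[0.2,-0.138,-0.45],0],[66,[0.4,-0.138,-0.45],0],[66,[0.5,-0.138,-0.45],0],[66,[0.5,-0.138,-0.45],0]]'
python3 -c "
from st import *
st(); 
for n in('scene','top','wrist'): snap(n,n+'1')
for t,c in(('top1',(170,110,340,290)),('scene1',(250,130,390,290))):
    f=load(t)['frame'][c[1]:c[3],c[0]:c[2],::-1]; cv2.imwrite(f'pics/{t}c.png',cv2.resize(f,None,fx=3.2,fy=3.2,interpolation=cv2.INTER_CUBIC))
"
```

```text
clock: 2.85
tcp_pos: [0.4748, 0.15, 0.1427]
tool_rot: [[-0.005, 0.946, -0.325], [-0.002, -0.325, -0.946], [-1.0, -0.004, 0.004]]
ft_force: [-0.3, -0.3, 0.5]
opening: 0.0661
t 2.85 tcp im [-103.2835   32.303   142.7262] F im [np.float64(-0.22114905976282181), np.float64(-0.406316798702069), np.float64(0.4610579211015051)] open 0.0661236444719321
tool y ang -18.99459422275637 x [-0.0053 -0.0019 -1.    ]
```

View pics/wrist1.png

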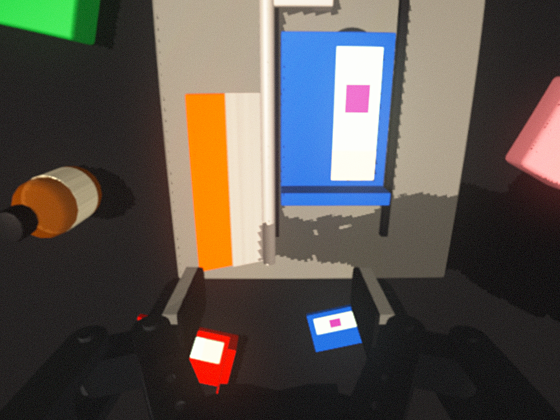

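View pics/scene1c.png

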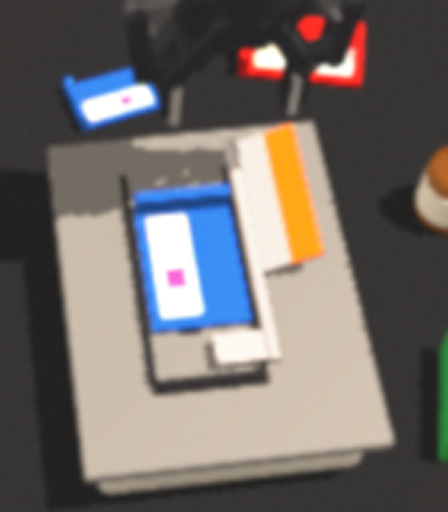

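The wrist view shows the lip's rear edge at row ~205 (cols 283–391), the bar at cols 187–230, and the pad tips near (200,270) and (355,270). I'll measure these.

```bash
python3 - <<'E'
from st import *
d=load('wrist1')
print('lip rear',im(ray(d,[(285,205),(390,205)],.082)))
print('rails',im(ray(d,[(280,150),(397,150)],.065)))
print('deck rear edge',im(ray(d,[(181,277),(446,277)],.06)))
uv=[(340,196),(205,180),(200,220),(192,285),(188,300),(195,275),(365,285),(372,300),(360,275),(203,275),(353,275)]
for a,b in zip(uv,im(depthpt(d,uv))): print(a,b)
print('bar',im(depthpt(d,[(190,150),(222,150),(228,150),(200,262)])))
print('nose, lip',proj(d,wo([[-83.5,0,82]])))
f=d['frame'][240:340,120:440,::-1]; cv2.imwrite('pics/w1c.png',cv2.resize(f,None,fx=2.5,fy=2.5))
E
```

```text
lip rear [[-81.7308  29.2627  82.    ]
 [-81.7977 -32.3795  82.    ]]
rails [[-52.4447  32.0856  65.    ]
 [-52.2118 -39.0451  65.    ]]
deck rear edge [[-142.3022  101.6714   60.    ]
 [-143.2823  -86.6274   60.    ]]
(340, 196) [-76.3032  -2.5416  81.9392]
(205, 180) [-66.6481  74.9416  82.0177]
(200, 220) [-90.1708  79.0443  84.2556]
(192, 285) [-89.5932  66.8143 156.9352]
(188, 300) [-91.5085  66.7815 164.3175]
(195, 275) [-89.9024  67.5097 148.6603]
(365, 285) [-89.4821  -0.2609 157.2868]
(372, 300) [-89.6957  -0.4985 167.2091]
(360, 275) [-90.2753  -0.3991 148.1763]
(203, 275) [-94.9156  66.3543 139.8595]
(353, 275) [-95.0703   0.4375 139.7571]
bar [[ -49.1699   81.8013   83.6946]
 [ -50.166    64.9534   78.2886]
 [ -50.5145   61.843    76.2596]
 [-117.5845   81.0987   84.4378]]
nose, lip [[335.0048 207.8161]]
```

View pics/w1c.png

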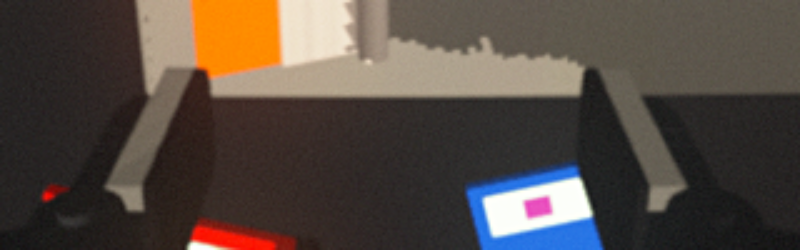

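```bash
python3 -m crank '[[66,[0.08,0,0],0],[66,[0.16,0,0],0],[66,[0.225,0,0],0],[66,[0.225,0,0],0],[66,[0.225,0,0],0]]'
python3 -m crank '[[66,[0.02,0,0],0],[66,[0.04,0,0],0],[66,[0.05,0,0],0],[66,[0.05,0,0],0],[66,[0.05,0,0],0]]'
python3 -c "
from st import *
st(); snap('wrist','wrist2')"
```

```text
clock: 3.5
tcp_pos: [0.4769, 0.152, 0.1016]
tool_rot: [[0.002, 0.945, -0.326], [0.001, -0.326, -0.945], [-1.0, 0.002, -0.001]]
ft_force: [0.1, 0.1, 0.1]
opening: 0.0661
clock: 4.0
tcp_pos: [0.476, 0.1519, 0.0903]
tool_rot: [[-0.0, 0.945, -0.326], [-0.0, -0.326, -0.945], [-1.0, -0.0, 0.0]]
ft_force: [-0.1, -0.9, 0.3]
opening: 0.0659
t 4.0 tcp im [-102.7319   34.5313   90.2831] F im [np.float64(0.18673026804187456), np.float64(-0.8729540475034326), np.float64(0.30352464303467275)] open 0.06593608629031636
tool y ang -19.031112525854716 x [-0.0002 -0.     -1.    ]
```

View pics/wrist2.png

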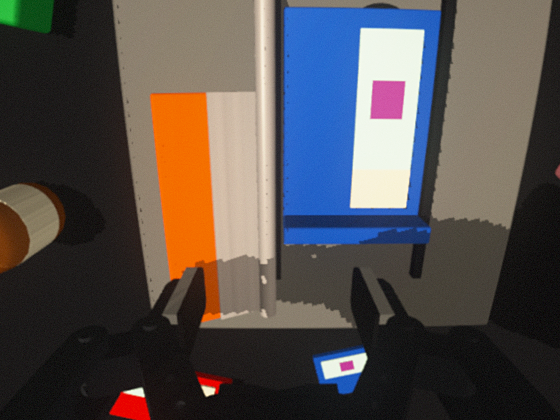

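The left finger is over the orange bar and the right one is behind the lip at about (365,285), not touching yet. Pressing in small steps.

```bash
python3 -m crank '[[66,[0.01,0,0],0],[66,[0.02,0,0],0],[66,[0.02,0,0],0],[66,[0.02,0,0],0]]'
python3 -m crank '[[66,[0.01,0,0],0],[66,[0.02,0,0],0],[66,[0.02,0,0],0],[66,[0.02,0,0],0]]'
python3 -m crank '[[66,[0.01,0,0],0],[66,[0.02,0,0],0],[66,[0.02,0,0],0],[66,[0.02,0,0],0]]'
```

```text
clock: 4.45
tcp_pos: [0.4763, 0.1522, 0.0864]
tool_rot: [[0.001, 0.945, -0.326], [0.0, -0.326, -0.945], [-1.0, 0.0, -0.001]]
ft_force: [1.2, 0.9, 2.7]
opening: 0.0662
clock: 4.85
tcp_pos: [0.4763, 0.1521, 0.0824]
tool_rot: [[0.0, 0.945, -0.326], [0.0, -0.326, -0.945], [-1.0, 0.0, -0.0]]
ft_force: [0.7, 1.6, 4.1]
opening: 0.0659
clock: 5.25
tcp_pos: [0.4764, 0.1523, 0.0785]
tool_rot: [[0.001, 0.945, -0.326], [0.001, -0.326, -0.945], [-1.0, 0.001, -0.001]]
ft_force: [0.7, 1.9, 6.4]
opening: 0.066
```

```bash
python3 -m crank '[[66,[0.01,0,0],0],[66,[0.015,0,0],0],[66,[0.015,0,0],0]]'
python3 -m crank '[[66,[0.005,0,0],0],[66,[0.01,0,0],0],[66,[0.01,0,0],0]]'
python3 -c "
from st import *
st(); snap('wrist','wrist3')"
```

```text
clock: 5.55
tcp_pos: [0.4764, 0.1522, 0.0755]
tool_rot: [[0.001, 0.945, -0.326], [0.001, -0.326, -0.945], [-1.0, 0.001, -0.001]]
ft_force: [-0.4, 1.6, 6.9]
opening: 0.0664
clock: 5.85
tcp_pos: [0.4764, 0.1521, 0.0739]
tool_rot: [[0.001, 0.945, -0.326], [0.0, -0.326, -0.945], [-1.0, 0.001, -0.001]]
ft_force: [-0.2, 1.0, 12.3]
opening: 0.066
t 5.85 tcp im [-102.4647   34.8527   73.9286] F im [np.float64(-0.4578972583649191), np.float64(0.8654557140423816), np.float64(12.282701096173778)] open 0.06604000515641792
tool y ang -19.029035465886786 x [ 0.0011  0.0003 -1.    ]
```

View pics/wrist3.png

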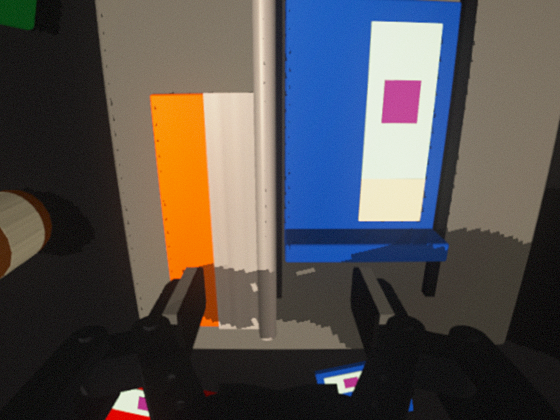

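```bash
python3 -m crank '[[66,[0.003,0,0],0],[66,[0.003,0,0],0]]'
python3 - <<'E'
from st import *
st(); d=load('wrist3'); print(im(depthpt(d,[(170,150),(190,150),(185,220),(203,220),(200,120),(360,248),(360,261)])))
d=snap('scene','scene3'); snap('top','top3')
E
```

```text
clock: 6.1
tcp_pos: [0.4764, 0.1521, 0.0737]
tool_rot: [[0.001, 0.945, -0.326], [0.0, -0.326, -0.945], [-1.0, 0.001, -0.001]]
ft_force: [-1.9, 0.9, 16.2]
opening: 0.0661
t 6.1 tcp im [-102.4641   34.8825   73.6712] F im [np.float64(-2.0875544005838957), np.float64(0.26011058724759933), np.float64(16.20911415512826)] open 0.06608948446696698
tool y ang -19.02836030047787 x [ 0.0014  0.0004 -1.    ]
[[-40.6841  76.6975  67.0764]
 [-40.8317  68.8932  66.5587]
 [-70.2091  73.3441  66.6194]
 [-70.1896  65.7189  66.6597]
 [-29.2684  64.0489  67.11  ]
 [-75.8132   2.9911  82.1707]
 [-82.2831   2.0813  80.4009]]
```

The bar is level at z≈67, which is fully down, with 16 N holding it. Pushing now.

```bash
python3 -m crank '[[66,[0,0.015,0],0],[66,[0,0.03,0],0],[66,[0,0.045,0],0],[66,[0,0.06,0],0],[66,[0,0.075,0],0],[66,[0,0.09,0],0],[66,[0,0.09,0],0]]'
python3 -c "
from st import *
st(); snap('wrist','wrist4')"
```

```text
clock: 6.9
tcp_pos: [0.4898, 0.1475, 0.0735]
tool_rot: [[-0.004, 0.946, -0.323], [0.0, -0.323, -0.946], [-1.0, -0.004, 0.001]]
ft_force: [-12.5, 4.2, 22.7]
opening: 0.0662
t 6.9 tcp im [-88.2309  34.9132  73.4797] F im [np.float64(-13.152158968928541), np.float64(-0.08447589295100454), np.float64(22.700383115048652)] open 0.06616671166897295
tool y ang -18.845329649709374 x [-0.0044  0.0004 -1.    ]
```

View pics/wrist4.png

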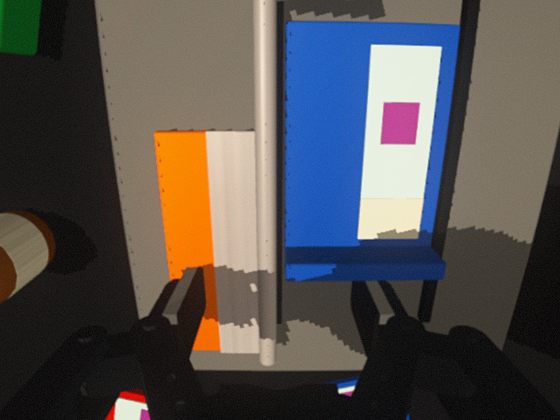

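```bash
python3 -m crank '[[66,[-0.0015,0.01,0],0],[66,[-0.0015,0.025,0],0],[66,[-0.0015,0.04,0],0],[66,[-0.0015,0.055,0],0],[66,[-0.0015,0.055,0],0]]'
python3 -c "
from st import *
st(); d=snap('wrist','wrist5')"
```

```text
clock: 7.45
tcp_pos: [0.5004, 0.1439, 0.0737]
tool_rot: [[-0.004, 0.946, -0.323], [0.0, -0.323, -0.946], [-1.0, -0.004, 0.001]]
ft_force: [-12.1, 4.4, 21.0]
opening: 0.0661
t 7.45 tcp im [-77.0917  34.8601  73.6747] F im [np.float64(-12.908857735798465), np.float64(0.2515900366619598), np.float64(20.956755745602354)] open 0.0661082476547931
tool y ang -18.861654897031304 x [-0.0044  0.0003 -1.    ]
```

View pics/wrist5.png

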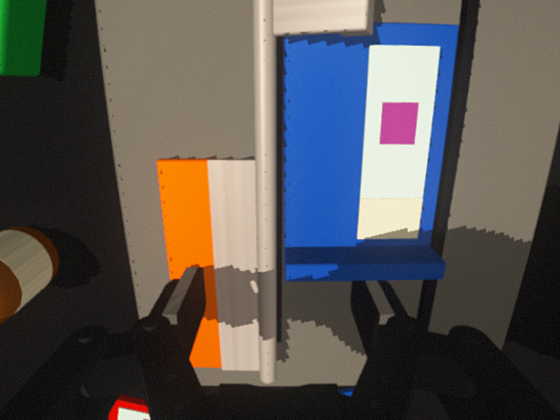

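The holder travels with the finger, with its lip steady at row 279, and its front is now under the lifted nose at row ~30. I'll measure what remains.

```bash
python3 - <<'E'
from st import *
d=load('wrist5'); print(im(ray(d,[(287,278),(443,276)],.082)), im(depthpt(d,[(320,255),(320,20),(345,20),(360,26)])))
E
python3 -m crank '[[66,[0,0.015,0],0],[66,[0,0.03,0],0],[66,[0,0.045,0],0],[66,[0,0.06,0],0],[66,[0,0.06,0],0]]'
python3 -c "
from st import *
st(); d=snap('wrist','wrist6')"
```

```text
[[-63.2221  30.856   82.    ]
 [-62.8089 -31.5751  82.    ]] [[-57.0635  17.2563  74.2768]
 [ 28.3419  21.3535  81.4036]
 [ 27.7466  14.1543  85.4334]
 [ 26.0491   9.5432  85.8911]]
clock: 8.0
tcp_pos: [0.5118, 0.14, 0.0738]
tool_rot: [[-0.004, 0.946, -0.323], [0.0, -0.323, -0.946], [-1.0, -0.004, 0.001]]
ft_force: [-10.8, 2.7, 21.1]
opening: 0.0658
t 8.0 tcp im [-65.0398  34.8897  73.7774] F im [np.float64(-11.141198671688848), np.float64(-0.9296079855087505), np.float64(21.118709871663263)] open 0.06580981662274282
tool y ang -18.867094048314005 x [-0.0043  0.0004 -1.    ]
```

View pics/wrist6.png

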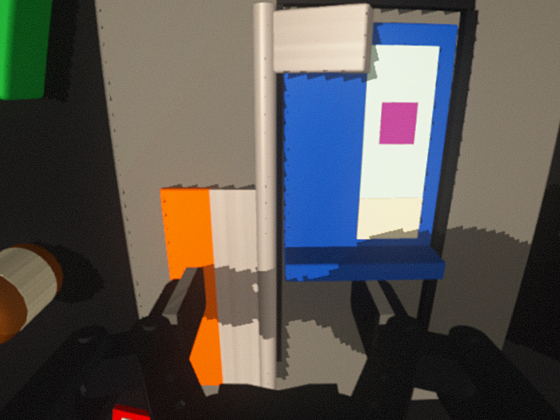

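The front edge is now a few millimetres from the end stop (row ~22 against row ~10). Approaching slowly and watching the force.

```bash
python3 -m crank '[[66,[0,0.005,0],0],[66,[0,0.01,0],0],[66,[0,0.01,0],0]]'
python3 -m crank '[[66,[0,0.005,0],0],[66,[0,0.01,0],0],[66,[0,0.01,0],0]]'
python3 -m crank '[[66,[0,0.005,0],0],[66,[0,0.005,0],0],[66,[0,0.005,0],0]]'
python3 -c "
from st import *
st(); d=snap('wrist','wrist7')"
```

```text
clock: 8.35
tcp_pos: [0.5119, 0.1399, 0.0737]
tool_rot: [[-0.007, 0.947, -0.322], [0.0, -0.322, -0.947], [-1.0, -0.007, 0.002]]
ft_force: [-16.5, 5.1, 24.2]
opening: 0.0661
clock: 8.65
tcp_pos: [0.5121, 0.1399, 0.0736]
tool_rot: [[-0.01, 0.947, -0.321], [0.0, -0.321, -0.947], [-1.0, -0.009, 0.003]]
ft_force: [-21.6, 6.8, 28.1]
opening: 0.0658
clock: 8.95
tcp_pos: [0.5153, 0.1389, 0.0737]
tool_rot: [[-0.006, 0.947, -0.322], [0.0, -0.322, -0.947], [-1.0, -0.006, 0.001]]
ft_force: [-14.9, 4.2, 22.8]
opening: 0.0661
t 8.95 tcp im [-61.3778  35.0168  73.741 ] F im [np.float64(-15.439892176464127), np.float64(-0.8287457966581814), np.float64(22.76419238211521)] open 0.06605932189103991
tool y ang -18.802437315005093 x [-0.0059  0.0005 -1.    ]
```

View pics/wrist7.png

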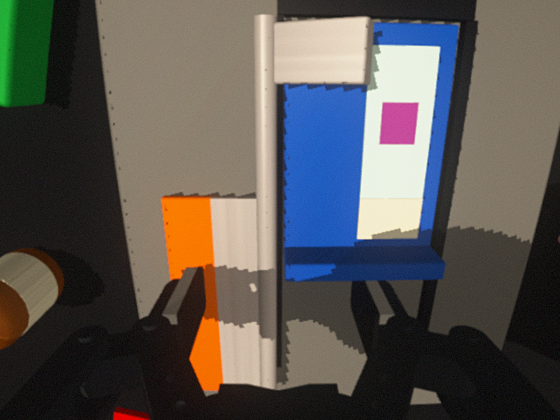

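The arm stuck and then slipped 3.5 mm. The holder's front now looks to be at the stop. I'll ease the down-force slightly and push until the force shows solid contact.

```bash
python3 -m crank '[[66,[-0.0015,0.005,0],0],[66,[-0.0015,0.01,0],0],[66,[-0.0015,0.01,0],0]]'
python3 -m crank '[[66,[0,0.005,0],0],[66,[0,0.01,0],0],[66,[0,0.01,0],0]]'
python3 -c "
from st import *
st(); d=snap('wrist','wrist8')
print(im(ray(d,[(287,278),(443,276)],.082)))
f=d['frame'][0:110,230:500,::-1]; cv2.imwrite('pics/w8c.png',cv2.resize(f,None,fx=2.9,fy=2.9))"
```

```text
clock: 9.3
tcp_pos: [0.5154, 0.1388, 0.0737]
tool_rot: [[-0.009, 0.947, -0.321], [0.001, -0.321, -0.947], [-1.0, -0.009, 0.002]]
ft_force: [-18.8, 6.0, 24.5]
opening: 0.0658
clock: 9.6
tcp_pos: [0.5173, 0.1383, 0.0738]
tool_rot: [[-0.009, 0.947, -0.322], [0.001, -0.322, -0.947], [-1.0, -0.009, 0.002]]
ft_force: [-18.3, 6.5, 25.5]
opening: 0.0662
t 9.6 tcp im [-59.2656  35.1242  73.8027] F im [np.float64(-19.437950730495658), np.float64(0.16553645994414723), np.float64(25.464138502048723)] open 0.06624259127886949
tool y ang -18.813447549083595 x [-0.0092  0.0008 -1.    ]
[[-45.3619  31.1035  82.    ]
 [-44.9372 -31.3961  82.    ]]
```

View pics/w8c.png

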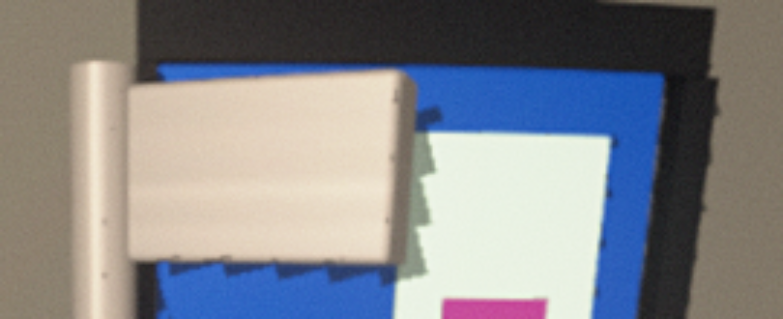

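```bash
python3 -m crank '[[66,[-0.001,0.01,0],0],[66,[-0.001,0.015,0],0],[66,[-0.001,0.015,0],0]]'
python3 -m crank '[[66,[-0.001,0.01,0],0],[66,[-0.001,0.015,0],0],[66,[-0.001,0.015,0],0]]'
python3 -c "
from st import *
st(); d=snap('wrist','wrist9')
f=d['frame'][0:110,230:500,::-1]; cv2.imwrite('pics/w9c.png',cv2.resize(f,None,fx=2.9,fy=2.9))"
```

```text
clock: 9.95
tcp_pos: [0.5174, 0.1382, 0.0738]
tool_rot: [[-0.014, 0.947, -0.322], [0.001, -0.322, -0.947], [-1.0, -0.014, 0.004]]
ft_force: [-27.5, 10.5, 30.8]
opening: 0.0664
clock: 10.25
tcp_pos: [0.5175, 0.1382, 0.0737]
tool_rot: [[-0.019, 0.947, -0.321], [0.001, -0.321, -0.947], [-1.0, -0.018, 0.005]]
ft_force: [-34.2, 12.8, 34.0]
opening: 0.066
t 10.25 tcp im [-59.0217  35.0927  73.733 ] F im [np.float64(-36.500366022242076), np.float64(0.9474466706192742), np.float64(33.9577961073686)] open 0.06596720037416183
tool y ang -18.723822382414685 x [-0.0186  0.0012 -0.9998]
```

View pics/w9c.png

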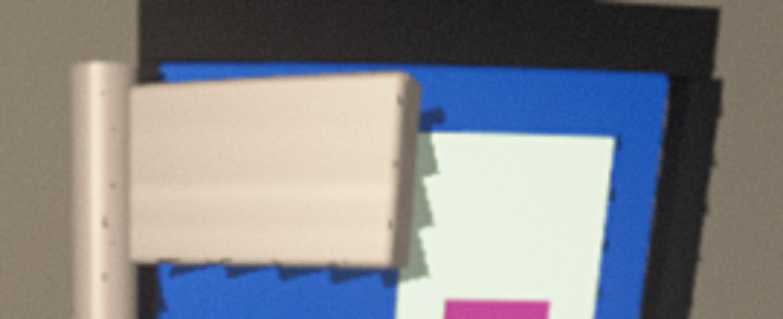

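Home: the TCP is at x=-59.0 as predicted, the force climbed to 36 N with no further motion, and the front edge is flush along the stop. I'll back the finger off the lip with the bar still down, check, then raise.

```bash
python3 -m crank '[[66,[0,-0.015,0],0],[66,[0,-0.03,0],0],[66,[0,-0.045,0],0],[66,[0,-0.06,0],0],[66,[0,-0.06,0],0],[66,[0,-0.06,0],0]]'
python3 -c "
from st import *
st(); d=snap('wrist','wrist10')"
```

```text
clock: 10.9
tcp_pos: [0.5169, 0.1383, 0.0742]
tool_rot: [[-0.001, 0.946, -0.325], [0.0, -0.325, -0.946], [-1.0, -0.001, -0.0]]
ft_force: [-2.4, 2.1, 11.3]
opening: 0.0663
t 10.9 tcp im [-59.6401  34.9648  74.2064] F im [np.float64(-2.9598747919353605), np.float64(1.2366359869037606), np.float64(11.25094336941594)] open 0.06633466926010202
tool y ang -18.969361984826605 x [-0.0005  0.0005 -1.    ]
```

View pics/wrist10.png

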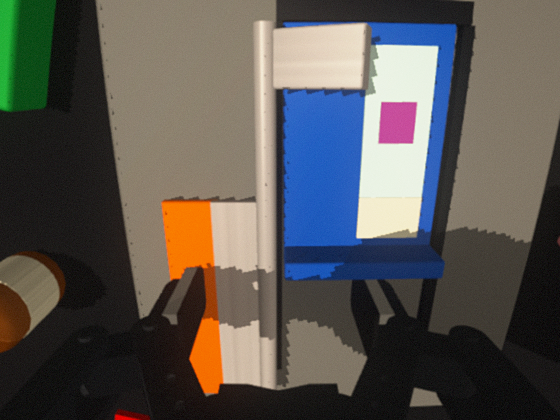

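```bash
python3 -m crank '[[66,[0,-0.015,0],0],[66,[0,-0.03,0],0],[66,[0,-0.03,0],0]]'
python3 -c "
from st import *
st(); d=snap('wrist','wrist11');print(im(ray(d,[(287,270),(443,270)],.082)))"
```

```text
clock: 11.25
tcp_pos: [0.514, 0.1391, 0.0747]
tool_rot: [[0.004, 0.945, -0.327], [0.0, -0.327, -0.945], [-1.0, 0.004, -0.002]]
ft_force: [3.6, -0.5, 7.2]
opening: 0.066
t 11.25 tcp im [-62.6629  34.8248  74.6727] F im [np.float64(3.570997486587768), np.float64(0.664576162711012), np.float64(7.235364201506896)] open 0.06601636840617715
tool y ang -19.114343038363504 x [ 0.0043  0.0004 -1.    ]
[[-45.9216  30.7338  82.    ]
 [-46.5229 -31.7296  82.    ]]
```

View pics/wrist11.png

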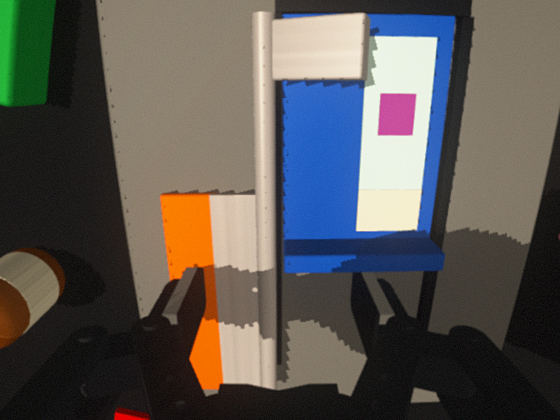

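The finger has backed 3.6 mm off the lip (lip's rear edge at row ~271) and the holder stayed at the stop. Raising now to let the clip clamp.

```bash
python3 -m crank '[[66,[-0.015,0,0],0],[66,[-0.03,0,0],0],[66,[-0.045,0,0],0],[66,[-0.06,0,0],0],[66,[-0.08,0,0],0],[66,[-0.12,0,0],0],[66,[-0.2,0,0],0],[66,[-0.35,0,0],0],[66,[-0.5,0,0],0],[66,[-0.7,0,0],0],[66,[-0.7,0,0],0],[66,[-0.7,0,0],0]]'
python3 -m crank '[[66,[0,-0.1,0.2],0],[66,[0,-0.2,0.4],0],[66,[0,-0.3,0.6],0],[66,[0,-0.3,0.8],0],[66,[0,-0.3,1],0],[66,[0,-0.3,1],0]]'
python3 - <<'E'
from st import *
st()
for n in('scene','top','wrist'): snap(n,n+'E')
for t,c in(('topE',(170,110,340,290)),('sceneE',(250,150,390,290))):
    f=load(t)['frame'][c[1]:c[3],c[0]:c[2],::-1]; cv2.imwrite(f'pics/{t}c.png',cv2.resize(f,None,fx=3.2,fy=3.2,interpolation=cv2.INTER_CUBIC))
E
```

```text
clock: 12.5
tcp_pos: [0.512, 0.1395, 0.2146]
tool_rot: [[0.001, 0.945, -0.326], [0.0, -0.326, -0.945], [-1.0, 0.001, -0.001]]
ft_force: [-0.4, -0.0, -1.3]
opening: 0.0658
clock: 13.1
tcp_pos: [0.3867, -0.0345, 0.2125]
tool_rot: [[-0.004, 0.943, -0.333], [-0.002, -0.333, -0.943], [-1.0, -0.004, 0.003]]
ft_force: [-0.0, 1.2, -0.7]
opening: 0.0659
t 13.1 tcp im [-126.4326 -170.81    212.5371] F im [np.float64(-0.4166808239507755), np.float64(1.166994741405264), np.float64(-0.7186730770145722)] open 0.06589324511099828
tool y ang -19.42964098034478 x [-0.0045 -0.0019 -1.    ]
```

View pics/topEc.png

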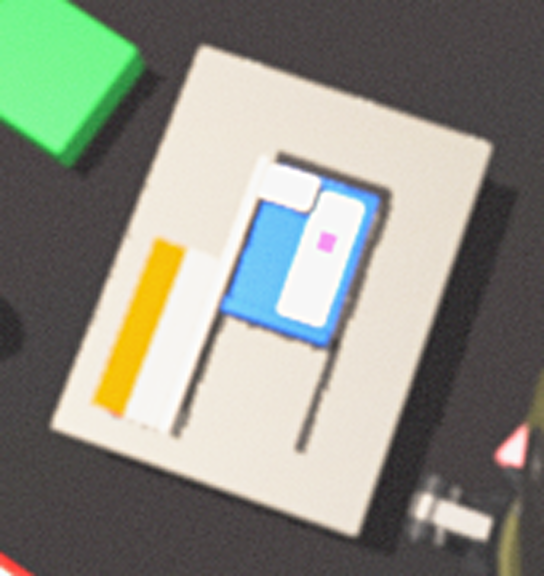

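View pics/sceneEc.png

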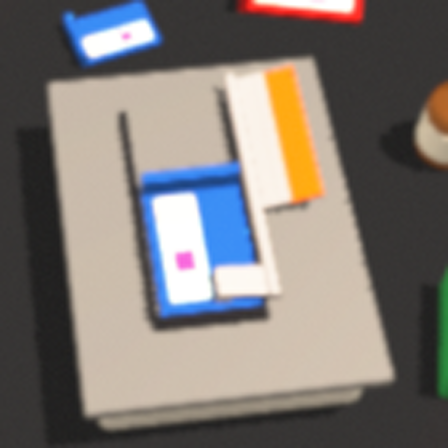

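View pics/topE.png

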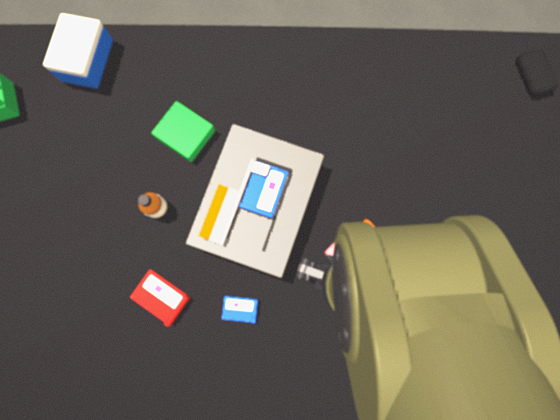

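```bash
python3 - <<'E'
from m import *
from st import *
for tag in('topE','sceneE','top0','scene0'):
    d=load(tag); uv,P=pts(d); hsv=cv2.cvtColor(d['frame'],cv2.COLOR_RGB2HSV); Q=im(P.reshape(-1,3)).reshape(P.shape)
    box=(abs(Q[...,0]+20)<125)&(abs(Q[...,1]-10)<95)&(Q[...,2]>55)&(d['range_z']>0)
    b=(cv2.inRange(hsv,(100,120,60),(130,255,255))>0)&box; q=Q[b]; l=q[q[:,2]>78]
    o=Q[(cv2.inRange(hsv,(8,150,120),(22,255,255))>0)&box]; f=np.polyfit(o[:,1],o[:,2],1)
    print(tag,'lip',l.min(0),l.max(0),l.mean(0),'front',np.percentile(q[q[:,2]<70],99,axis=0)[0],'bar z',o.mean(0),'slope rad',np.arctan(f[0]))
    print('  lip yaw',np.degrees(np.polyfit(l[:,1],l[:,0],1)[0]), 'plate z', np.median(q[q[:,2]<70][:,2]))
E
```

```text
topE lip [-49.6193 -30.9074  78.1735] [-41.6648  32.3744  85.3248] [-45.989   -0.4452  81.8276] front 47.04230018689683 bar z [-78.2637  72.9447  76.054 ] slope rad 0.27832522448185393
  lip yaw -0.1917234511612616 plate z 65.91290057934462
sceneE lip [-48.3133 -29.8043  78.2477] [-38.0603  31.7977  84.0245] [-42.6985   0.9061  81.3886] front 49.2232023055581 bar z [-70.3533  74.0038  76.2611] slope rad 0.2552286396848584
  lip yaw -0.7347522115295785 plate z 65.95224218903167
top0 lip [-84.6652 -31.2016  78.6963] [-76.4015  32.432   84.7895] [-80.6213  -0.6134  82.0372] front 9.69012009780584 bar z [-73.9981  73.0468  81.29  ] slope rad 0.4139251654211613
  lip yaw -0.018575821061721943 plate z 65.86122083309499
scene0 lip [-83.1358 -30.9524  78.0678] [-73.2514  31.4136  84.8718] [-77.686    0.0082  81.4668] front 13.041293553152427 bar z [-71.1192  73.3253  80.9048] slope rad 0.34741016493232596
  lip yaw 0.14260453133138226 plate z 65.82217263035217
```

Lip at x≈-44.3 mm (home is -44), and the bar slope of 0.27 rad means the clip is at about 0.14, so it is clamped. Handing in.

```bash
python3 -c "
from st import *
st(); job_done()"
```

```text
t 13.25 tcp im [-125.2671 -165.2595  213.103 ] F im [np.float64(-0.3681641118849572), np.float64(0.2668989701730801), np.float64(-0.09602305839692654)] open 0.06590572626176883
tool y ang -19.057707190853865 x [-0.0014  0.0005 -1.    ]
the job is handed in; nothing more can be done
```

The holder is fully home against the end stop and clamped by the clip. I handed the job in at 13.25 s of the 42 s allowed.

**What I did:** The left fingertip pressed the orange bar down to its stop; the camera showed the bar level at z ≈ 67 mm. With the bar held down, the right fingertip pushed the lip about 35 mm along the guides. I stopped when the push force rose to about 36 N with no further motion. I then backed the finger off the lip, let the bar up and moved the arm clear.

**Last checks:**
- **Holder position:** the middle of the lip measured x ≈ -46 mm in the top view and -43 mm in the scene view. Home is -44, so both agree within the roughly 2 mm calibration error. Its yaw is under 1°, and the plate height is unchanged, so it lies flat.
- **Clip:** the bar slope measured 0.26–0.28 rad, which puts the clip at about 0.14–0.16, as expected with the holder beneath it.
- **Bystanders:** the bottle and slide box look unmoved in the pictures. In the last top view the arm hides most of the flask, so I did not check it directly; the arm came nowhere near it below about 0.2 m.
- **Forces:** the wrist force stayed below about 51 N. The pressing finger stuck and slipped on the bar near the end of the push. As I backed off, its force dropped to about 7 N, just under the 8–10 N that holds the bar at its stop. The holder was already home by then.

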